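Open the washing machine's water valve to its stop, then ease it back

ROBOT

A 6-joint arm with a two-finger parallel gripper is mounted at the origin on the work surface. World frame = base frame: x ahead of the robot, y to its left, z up, the work surface at z = 0. Lengths are in m, angles in rad, forces in N, time in s.
With the tool pointing down it reaches from about 0.3 to 0.75 m from the base axis. Payload 8.5 kg.
Tool frame: the origin (TCP) lies on the centre line of the jaws, within the pads' length; the fingertips stand 11 mm ahead of it and the grasp point (between the pads) lies 8 mm behind it; z points along the fingers, y is the line along which they close (so a half turn about z gives the same grasp; the last joint's range is limited). The gripper opens to 88 mm and grips with 3 to 60 N. Pads are 18 mm wide; open, the fingers measure 123 mm over their backs; the gripper's body (75 mm by 187 mm) begins 45 mm behind the grasp point.
Start: joints at [0.928, 0.381, 1.297, -0, 1.464, -0.215], TCP at [0.228, 0.5, 0.25] pointing down, gripper open.
Joint ranges: [-3.11, 3.11], [-0.89, 2.33], [0.22, 2.48], [-1.42, 4.56], [0.17, 2.85], [-2.88, 2.88]. Speed limits (rad/s): [2.39, 2.39, 3.14, 3.14, 3.14, 3.14].

INTERFACE

Orientations are given as a rotation vector (axis times angle).
In Python, from bench import robot gives the robot as it stands. The module is installed in compiled form; this text tells all that it offers.
- The arm moves only by the tool send_rows, never from a script. Its argument "increments" is a list of rows, each a list of 3 entries, a list of its own where there are three numbers: the shift along the tool's x, y, z in cm, then the turn, a rotation vector about the tool's x, y, z in rad, then the gripper's target within -1 to 1 (shut at 1, half-way at 0, fully open at -1). In form: [[[dx, dy, dz], [wx, wy, wz], gripper], ...]. A call has 1 to 8 rows; each row is the pose to reach, as a shift and turn from the pose commanded when the call began, along the tool's axes at that moment; what a row does not reach only later rows make up. A row lasts 1/12 s, in which the tool goes at most 41.7 mm and 7.16 degrees, less where a joint would pass 70% of its speed; a pose out of reach is approached as far as the arm can. A call with a gripper value outside its range is refused whole. The fingers move at their own pace and stop on an object; "newtons" is the grip in N (left out, the last holds). Time passes only in rows, so rows that repeat a pose let the fingers close. It gives the time, the measured TCP pose, the force, the opening and the grip force at its end, in the units of the state.
- robot.get_obs(): the state, without advancing time (a new reading comes with each control period).
- robot.snapshot(name): name is "scene" or "top" or "wrist"; returns the picture (384x512x3 uint8, blue, green, red); there is no depth.
- robot.calibration(name): a dict with "intrinsics" (3x3 intrinsics, pixels), "eye" and "rotation" of the camera in the world. Camera axes: x right, y down, z forward; pixel columns grow to the right and rows downward; lengths in m; the calibration is good to about 2 mm. A picture is of the moment at which its call begins: read the wrist's pose just before it. calibration takes no time and is no camera call; for the wrist camera it gives the pose at the moment of the call.
- robot.job_done(): hands the job in; it is judged then, once.
Trained networks look in the newest picture that a camera, given by its name, has taken for a name from the list of things; names that differ only in an ending like _2 or _b are one class to them, and where a whole thing is asked for, a point or a joint stands for the part that bears it (a point fixed in the world has none). Each returns a list of dicts, best first, with "score" (0 to 1); they miss things now and then, are a little off and sometimes report something else, mostly with a low value. They report only what shows in the picture. A call takes as long as a camera call.
- robot.search_frame(camera, name): "extent" ([left, top, width, height] in pixels, round what is visible of it).
The state is a dict: "clock": time; "joint_pos": joint angles; "joint_velocities": joint speeds; "tau": joint torques, N m; "tcp_pos": TCP position; "eef_rot": TCP orientation; "force": force on the tool from outside, world axes, zero at the start; "moment": the same for the moment, N m; "width": finger opening in m; "grasp_force": force on a finger pad.
Only numpy, scipy, OpenCV 4.12 (cv2) and the standard library are available. Lean on these libraries where they do the work, as an engineer would, in place of code of your own. Each camera call takes 0.05 s, during which the arm holds its last target. There are 200 camera calls.

TASK

Open the valve with the round handwheel on the counter all the way: turn it anticlockwise, following the wheel as it rises, until it comes up snugly against its stop, without forcing it. Then turn it back a quarter of a turn so that it cannot seize, and let go; leave the lever valve and everything else on the counter alone.

Things in the scene. Friction and masses are not known exactly. Their poses are not given: they have to be found in the camera images.
- wheel_center (a point): Centre of the handwheel's rim, on the stem's axis. Dark steel wheel lying level, 62 mm over the rim, round rim bar 12 mm thick (its top 6 mm above this point), three spokes, 20 mm hub. z points up; x lies along one spoke and turns with the wheel. The space all round the wheel is free; it stands 36 to 50 mm above the brass gland.
- stem: Steel stem under the wheel, 11 mm thick, upright. Anticlockwise seen from above opens: stem and wheel rise 3.5 mm per radian (22 mm per turn); clockwise they sink as much. Turning takes about 0.12 N m. From the start it is 2.6 to 3.9 rad to the open stop. Exactly where can only be felt: there the torque climbs and the stem no longer turns or rises.
- wheel (a joint): Wind-up of the springy rubber hub between wheel and stem (rad), positive anticlockwise from above: 0 when free, about 0.03 in steady turning, 0.25 x the torque in N m. It lets the wheel turn 0.1 rad further per 0.4 N m at the stop and springs back when let go. Snug against the stop is 0.3 N m (0.075) or more for a moment; over 0.8 N m (0.2) either way is forcing it.
- gland_top (a point): Centre of the top of the valve's fixed brass gland, 112 mm above the counter, 22 mm wide, straight below the wheel. Copper pipes 20 mm thick lead 85 mm along + and - y of this frame at 55 mm height, then down into the counter. Nothing of the valve but stem and wheel is higher than this point.
- lever_valve: Second, lower valve on the same kind of pipes with a flat steel lever in place of a wheel, 89 mm high, fixed; origin on the counter below its middle, lever along -y to 95 mm out. Leave alone.
- mug: white mug, 80 mm wide, 90 mm high; origin at its underside, loose. Leave alone.
- scoop: small grey cup, 56 mm wide, 50 mm high; origin at its underside, loose. Leave alone.
- bowl: white bowl, 150 mm wide, 55 mm high; origin at its underside, loose. Leave alone.
- soap: amber soap bottle, 56 mm wide, 130 mm high; origin at its underside, loose. Leave alone.
- scrubber: scrubbing brush lying on the counter; origin at its underside, loose. Leave alone.
- dispenser0: tall white detergent dispenser, 90 x 90 mm, 246 mm high; origin at its underside, loose. Leave alone.
- dispenser1: tall cream detergent dispenser, 90 x 90 mm, 246 mm high; origin at its underside, loose. Leave alone.

How it is judged:
By the outcome, as a careful person would: the job done as asked, in the order asked, and still so for the second after the job is handed in, with the robot touching nothing.
It also fails if it takes over 67 s, if anything falls off the work surface, if the arm or the gripper's body presses on something with over 40 N, if the wrist force passes 120 N, or if a joint passes its speed limit or range.

## Working session

There is one attempt and no reset: what is moved stays moved. The work goes in short steps, Python scripts to look and compute and a tool call to move; the robot and the scene stay as the last step left them, time stands still between calls to the robot, and variables do not carry over. Pictures are saved under pics/ and viewed, at most 10 in all, crops included, and the job is handed in when it is done.

Besides the shell and the picture viewer there is one more tool, called after "Emit:" by a JSON object that holds its "fn" and its "kwargs". send_rows: Moves the arm, as the interface text tells. Its arguments: {"type":"object","properties":{"increments":{"type":"array"},"newtons":{"type":"number"}},"required":["increments"]}

```bash
mkdir -p pics
cat > h.py <<'E'
import numpy as np, cv2
from bench import robot
from scipy.spatial.transform import Rotation as R
def ray(cam,u,v):
    c=robot.calibration(cam);K=np.array(c["intrinsics"]);Rm=np.array(c["rotation"])
    return np.array(c["eye"]),Rm@np.linalg.solve(K,[u,v,1.])
def atz(cam,u,v,z):
    e,d=ray(cam,u,v);return e+d*(z-e[2])/d[2]
def proj(cam,p):
    c=robot.calibration(cam);q=np.array(c["intrinsics"])@(np.array(c["rotation"]).T@(np.array(p)-c["eye"]));return q[:2]/q[2]
E
python3 - <<'E'
from h import *
ims=[robot.snapshot(n) for n in("scene","top")]
cv2.imwrite("pics/a.png",np.hstack(ims)[:, :] if 0 else cv2.resize(np.vstack(ims),(448,600) if 0 else (400,600)))
cv2.imwrite("pics/s.png",ims[0]);cv2.imwrite("pics/t.png",ims[1])
for c in("scene","top"):
    print(c,robot.calibration(c))
    for n in("wheel_center","gland_top","lever_valve","dispenser0","dispenser1","mug","soap"):
        print(n,[(np.round(d["extent"]),round(d["score"],2)) for d in robot.search_frame(c,n)[:2]])
print(robot.get_obs())
E
```

```text
scene {'intrinsics': array([[477.77165731,   0.        , 252.90115222],
       [  0.        , 477.77165731, 190.51967667],
       [  0.        ,   0.        ,   1.        ]]), 'eye': array([ 1.02023434, -0.72095105,  1.28535989]), 'rotation': array([-2.42526928, -0.67427219,  0.21251199])}
wheel_center [(array([193., 213.,  23.,  14.]), 0.79)]
gland_top []
lever_valve [(array([240., 146.,  23.,  49.]), 0.72)]
dispenser0 [(array([254.,  68.,  33.,  69.]), 0.97), (array([291.,  73.,  41.,  71.]), 0.74)]
dispenser1 [(array([254.,  68.,  33.,  69.]), 0.97), (array([291.,  73.,  41.,  71.]), 0.74)]
mug [(array([196., 169.,  23.,  39.]), 0.98), (array([253.,  64.,  38.,  72.]), 0.43)]
soap [(array([271., 248.,  20.,  30.]), 0.67)]
top {'intrinsics': array([[437.22043683,   0.        , 253.11775149],
       [  0.        , 437.22043683, 183.35678701],
       [  0.        ,   0.        ,   1.        ]]), 'eye': array([ 0.39173107, -0.00541079,  1.31240973]), 'rotation': array([-2.13196619,  2.11709059, -0.16481662])}
wheel_center [(array([305., 193.,  28.,  24.]), 0.63)]
gland_top [(array([28
[... 336 characters left out ...]
 118.,  17.,  24.]), 0.59)]
{'clock': 0.8, 'joint_pos': array([ 9.27709642e-01,  3.80579140e-01,  1.29743007e+00,  1.71437936e-05,
        1.46362124e+00, -2.15298938e-01]), 'joint_velocities': array([-0.00075577,  0.00109835,  0.0015882 , -0.00112828, -0.00091588,
       -0.00132568]), 'tau': array([-1.90358936e-03, -4.37766910e+01, -2.24724430e+01,  7.12829246e-02,
        3.13998421e-02, -6.77009893e-05]), 'tcp_pos': array([0.22814848, 0.50040918, 0.24974945]), 'eef_rot': array([-6.66851499e-01, -3.06997024e+00,  4.28355814e-05]), 'force': array([ 0.03834861, -1.00139381,  0.37909736]), 'moment': array([0.03161163, 0.0271588 , 0.00350729]), 'grasp_force': 0.0, 'width': 0.0881373961506386}
```

View pics/s.png

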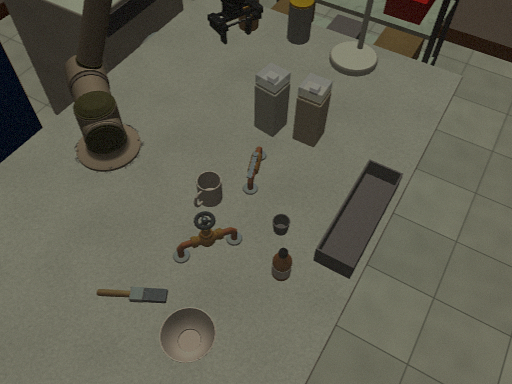

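View pics/t.png

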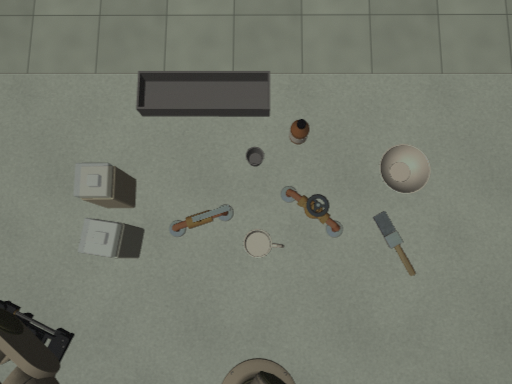

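The wheel shows at scene (204,220) and top (318,205), and the lever valve, mug and dispensers stand clear of it. Next I triangulate it.

```bash
sed -i 's/Rm=np.array(c\["rotation"\])/Rm=R.from_rotvec(c["rotation"]).as_matrix()/; s/np.array(c\["rotation"\]).T/R.from_rotvec(c["rotation"]).as_matrix().T/' h.py
python3 - <<'E'
from h import *
(e1,d1),(e2,d2)=ray("scene",204.5,220),ray("top",318.5,205)
A=np.c_[d1,-d2];s=np.linalg.lstsq(A,e2-e1,rcond=None)[0]
print(e1+d1*s[0],e2+d2*s[1])
for z in(.148,.155,.162):print(atz("scene",204.5,220,z),atz("top",318.5,205,z))
print("disp",atz("top",95,182,.246),atz("top",100,238,.246),"mug",atz("top",258,243,.09),"soap",atz("top",300,124,.13))
print(R.from_rotvec(robot.get_obs()["eef_rot"]).as_matrix().round(3))
E
```

```text
[ 0.53472508 -0.15900155  0.15707152] [ 0.53406721 -0.15957817  0.15706741]
[ 0.53082155 -0.15448344  0.148     ] [ 0.5351843  -0.16078811  0.148     ]
[ 0.53383369 -0.15796982  0.155     ] [ 0.53432191 -0.15985404  0.155     ]
[ 0.53684583 -0.1614562   0.162     ] [ 0.53345953 -0.15891997  0.162     ]
disp [0.57720221 0.40684409 0.246     ] [0.43878071 0.38484636 0.246     ] mug [0.43525534 0.00059992 0.09      ] soap [ 0.76579233 -0.11530179  0.13      ]
[[-0.91   0.415 -0.   ]
 [ 0.415  0.91  -0.   ]
 [ 0.    -0.    -1.   ]]
```

Emit:
{"fn": "send_rows", "kwargs": {"increments": [[[0,0,-4],[0,0,0.1],-1],[[0,0,-8],[0,0,0.2],-1],[[-3,-2.5,-8],[0,0,0.3],-1],[[-6,-5,-8],[0,0,0.4],-1],[[-9,-7.7,-8],[0,0,0.5],-1],[[-12,-10.3,-8],[0,0,0.6],-1],[[-15,-12.9,-8],[0,0,0.7],-1],[[-18,-15.5,-8],[0,0,0.8],-1]], "newtons": 30}}

```text
clock: 1.47
tcp_pos: [0.3278, 0.283, 0.3299]
eef_rot: [1.815, 2.564, 0.001]
force: [1.4, 0.6, -0.4]
width: 0.0882
grasp_force: 0.0
```

```bash
cat > d.py <<'E'
from h import *
import sys
o=robot.get_obs();M=R.from_rotvec(o["eef_rot"])
T=np.array([float(a) for a in sys.argv[1:4]])
print("t",o["clock"],"tcp",o["tcp_pos"].round(4),"j",o["joint_pos"].round(3),"F",o["force"].round(2),"M",o["moment"].round(3),"w",o["width"].round(4),"g",np.round(o["grasp_force"],1))
print("delta cm",(M.inv().apply(T-o["tcp_pos"])*100).round(2),M.as_matrix().round(3).tolist())
E
python3 d.py .5345 -.1595 .29
```

```text
Traceback (most recent call last):
  File "d.py", line 5, in <module>
    print("t",o["clock"],"tcp",o["tcp_pos"].round(4),"j",o["joint_pos"].round(3),"F",o["force"].round(2),"M",o["moment"].round(3),"w",o["width"].round(4),"g",np.round(o["grasp_force"],1))
                                                                                                                                      ^^^^^^^^^^^^^^^^
AttributeError: 'float' object has no attribute 'round'
```

```bash
sed -i 's/o\["width"\].round(4)/round(o["width"],4)/' d.py; python3 d.py .5345 -.1595 .29
```

```text
t 1.4667 tcp [0.3278 0.283  0.3299] j [ 0.437  0.119  1.428 -0.     1.595  0.099] F [ 1.44  0.56 -0.4 ] M [-0.033  0.024 -0.04 ] w 0.0882 g 0.0
delta cm [-48.6    4.79   3.99] [[-0.332, 0.943, 0.0], [0.943, 0.332, 0.0], [0.0, 0.001, -1.0]]
```

Emit:
{"fn": "send_rows", "kwargs": {"increments": [[[-4,0.4,0],[0,0,0.12],-1],[[-8,0.8,0],[0,0,0.24],-1],[[-12,1.2,0],[0,0,0.36],-1],[[-16,1.6,0],[0,0,0.48],-1],[[-20,2,0],[0,0,0.6],-1],[[-24,2.4,0],[0,0,0.72],-1],[[-28,2.8,0],[0,0,0.84],-1],[[-32,3.2,0],[0,0,0.96],-1]]}}

```text
clock: 2.13
tcp_pos: [0.4658, -0.008, 0.3299]
eef_rot: [2.795, 1.433, 0.001]
force: [0.1, 0.3, 0.3]
width: 0.0884
grasp_force: 0.0
```

```bash
python3 d.py .5345 -.1595 .29
```

```text
t 2.1333 tcp [ 0.4658 -0.008   0.3299] j [-0.272  0.18   1.353  0.     1.609  0.351] F [0.05 0.3  0.31] M [-0.036  0.082 -0.029] w 0.0884 g 0.0
delta cm [-8.29 14.42  4.  ] [[0.584, 0.812, 0.0], [0.812, -0.584, -0.0], [0.0, 0.0, -1.0]]
```

Emit:
{"fn": "send_rows", "kwargs": {"increments": [[[-1.7,2.9,0.8],[0,0,0.12],-1],[[-3.3,5.8,1.6],[0,0,0.24],-1],[[-5,8.6,2.4],[0,0,0.36],-1],[[-6.6,11.5,3.2],[0,0,0.48],-1],[[-8.3,14.4,4],[0,0,0.6],-1],[[-8.3,14.4,4],[0,0,0.72],-1],[[-8.3,14.4,4],[0,0,0.84],-1],[[-8.3,14.4,4],[0,0,0.96],-1]]}}

```text
clock: 2.8
tcp_pos: [0.5349, -0.1576, 0.2892]
eef_rot: [-3.141, 0.021, 0.001]
force: [1.0, 0.3, -0.3]
width: 0.0879
grasp_force: 0.0
```

Emit:
{"fn": "send_rows", "kwargs": {"increments": [[[0,0,0],[0,0,0.12],-1],[[0,0,0],[0,0,0.24],-1],[[0,0,0],[0,0,0.36],-1],[[0,0,0],[0,0,0.48],-1],[[0,0,0],[0,0,0.6],-1],[[0,0,0],[0,0,0.72],-1],[[0,0,0],[0,0,0.84],-1],[[0,0,0],[0,0,0.96],-1]]}}

```text
clock: 3.47
tcp_pos: [0.5348, -0.1569, 0.2897]
eef_rot: [2.778, -1.468, -0.0]
force: [0.3, -0.0, -0.3]
width: 0.0879
grasp_force: 0.0
```

Emit:
{"fn": "send_rows", "kwargs": {"increments": [[[0,0,0],[0,0,0.12],-1],[[0,0,0],[0,0,0.24],-1],[[0,0,0],[0,0,0.36],-1],[[0,0,0],[0,0,0.48],-1],[[0,0,0],[0,0,0.58],-1],[[0,0,0],[0,0,0.58],-1]]}}

```text
clock: 3.97
tcp_pos: [0.5348, -0.1569, 0.2898]
eef_rot: [2.245, -2.198, -0.0]
force: [0.8, -0.9, -0.2]
width: 0.0879
grasp_force: 0.0
```

```bash
python3 d.py .5345 -.1595 .20
python3 - <<'E'
from h import *
c=robot.calibration("wrist");im=robot.snapshot("wrist")
print(c, proj("wrist",[.5345,-.1595,.157]))
for n in("wheel_center","gland_top"):print(n,[(np.round(d["extent"]),d["score"]) for d in robot.search_frame("wrist",n)[:2]])
cv2.imwrite("pics/w1.png",im)
E
```

```text
t 3.9667 tcp [ 0.5348 -0.1569  0.2898] j [-0.498  0.369  1.199  0.     1.573  2.623] F [ 0.82 -0.91 -0.16] M [ 0.138  0.08  -0.02 ] w 0.0879 g 0.0
delta cm [0.26 0.04 8.98] [[0.021, -1.0, -0.0], [-1.0, -0.021, 0.0], [-0.0, 0.0, -1.0]]
{'intrinsics': array([[308.261363  ,   0.        , 250.83994329],
       [  0.        , 308.261363  , 190.99433643],
       [  0.        ,   0.        ,   1.        ]]), 'eye': array([ 0.53598004, -0.22617928,  0.42502305]), 'rotation': array([ 0.03446369, -3.1091284 , -0.42293803])} [250.67081054 182.81328718]
wheel_center [(array([220., 152.,  68.,  68.]), 0.68)]
gland_top [(array([198.,  85., 119., 133.]), 0.62)]
```

View pics/w1.png

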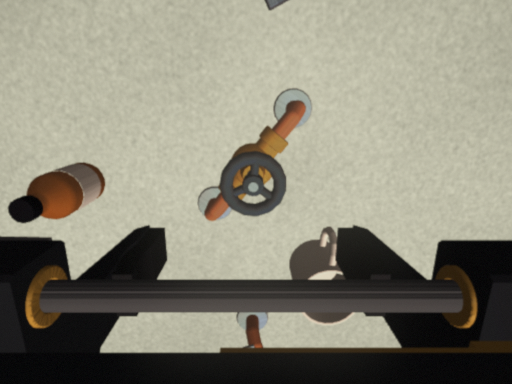

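Wheel centred at about (253,184) and some 65–68 px across; the space around it is clear. I'll refine with a dark-blob fit.

Run:
```python
from h import *
im=cv2.imread("pics/w1.png");g=im.max(2)
m=((g<85)*255).astype(np.uint8);m[:140]=0;m[225:]=0;m[:,:200]=0;m[:,300:]=0
c=max(cv2.findContours(m,cv2.RETR_EXTERNAL,cv2.CHAIN_APPROX_NONE)[0],key=cv2.contourArea)
E=cv2.fitEllipse(c);print(E,cv2.boundingRect(c))
for z in(.148,.153,.158):
    p=atz("wrist",*E[0],z);print(z,p.round(4))
    t=np.linspace(0,2*np.pi,60)
    q=np.array([proj("wrist",p+[.031*np.cos(a),.031*np.sin(a),0]) for a in t]);print(np.ptp(q,axis=0))
s=cv2.imread("pics/t.png")
```

```text
((248.8697052001953, 183.25135803222656), (63.33834457397461, 78.9332275390625), 53.032188415527344) (205, 145, 81, 70)
0.148 [ 0.5361 -0.1568  0.148 ]
[66.97370516 64.97180564]
0.153 [ 0.5361 -0.158   0.153 ]
[68.20566098 66.16801799]
0.158 [ 0.5361 -0.1593  0.158 ]
[69.48378883 67.40914455]
```

Run:
```python
from h import *
im=cv2.imread("pics/w1.png").astype(int);g=im.max(2);sat=g-im.min(2)
m=(((g<95)&(sat<25))*255).astype(np.uint8);m[:140]=0;m[225:]=0;m[:,:200]=0;m[:,300:]=0
m=cv2.morphologyEx(m,cv2.MORPH_OPEN,np.ones((3,3),np.uint8))
c=max(cv2.findContours(m,cv2.RETR_EXTERNAL,cv2.CHAIN_APPROX_NONE)[0],key=cv2.contourArea)
E=cv2.fitEllipse(cv2.convexHull(c));print(E,cv2.boundingRect(c))
for z in(.148,.153,.158):
    print(z,atz("wrist",*E[0],z).round(4))
v=cv2.resize(np.hstack([im[130:230,190:310].astype(np.uint8),cv2.cvtColor(m,cv2.COLOR_GRAY2BGR)[130:230,190:310]]),None,fx=3,fy=3);cv2.imwrite("pics/c.png",v)
```

```text
((252.5586700439453, 183.0595703125), (63.55034255981445, 65.67615509033203), 90.50221252441406) (220, 152, 66, 63)
0.148 [ 0.5327 -0.1571  0.148 ]
0.153 [ 0.5328 -0.1583  0.153 ]
0.158 [ 0.5328 -0.1596  0.158 ]
```

View pics/c.png

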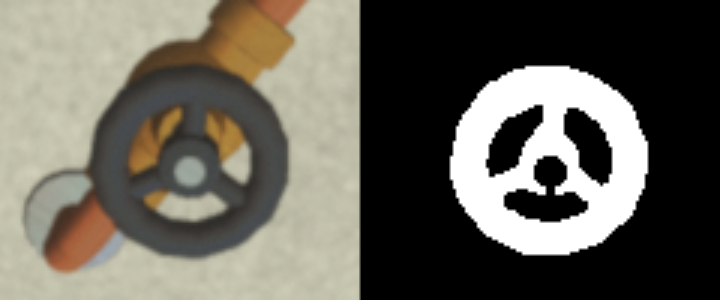

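Emit:
{"fn": "send_rows", "kwargs": {"increments": [[[0.06,0.18,4],[0,0,0],-1],[[0.06,0.18,7],[0,0,0],-1],[[0.06,0.18,9],[0,0,0],-1],[[0.06,0.18,10.5],[0,0,0],-1],[[0.06,0.18,12],[0,0,0],-1],[[0.06,0.18,13.3],[0,0,0],-1],[[0.06,0.18,14.6],[0,0,0],-1],[[0.06,0.18,14.6],[0,0,0],-1]]}}

```text
clock: 4.78
tcp_pos: [0.5322, -0.1571, 0.1415]
eef_rot: [2.25, -2.191, -0.006]
force: [-0.1, -0.2, -0.4]
width: 0.0881
grasp_force: 0.0
```

Emit:
{"fn": "send_rows", "kwargs": {"increments": [[[0,0,0],[0,0,0],0.2],[[0,0,0],[0,0,0],0.2],[[0,0,0],[0,0,0],0.2],[[0,0,0],[0,0,0],0.2],[[0,0,0],[0,0,0],0.2],[[0,0,0],[0,0,0],0.2]], "newtons": 5}}

```text
clock: 5.28
tcp_pos: [0.5333, -0.1577, 0.1444]
eef_rot: [-2.249, 2.194, -0.002]
force: [-0.0, 0.4, 3.2]
width: 0.0607
grasp_force: 5.0
```

```bash
python3 d.py .533 -.1575 .144;python3 - <<'E'
from h import *
im=[robot.snapshot(n) for n in("wrist","scene")]
cv2.imwrite("pics/g1.png",np.hstack([cv2.resize(im[0],(400,300)),cv2.resize(im[1][160:280,130:290],(400,300))]))
E
```

```text
t 5.2833 tcp [ 0.5333 -0.1577  0.1444] j [-0.5    0.488  1.446 -0.     1.206  2.616] F [-0.05  0.44  3.25] M [0.093 0.119 0.056] w 0.0607 g 5.0
delta cm [-0.02  0.03  0.04] [[0.025, -1.0, 0.001], [-1.0, -0.025, -0.001], [0.001, -0.001, -1.0]]
```

View pics/g1.png

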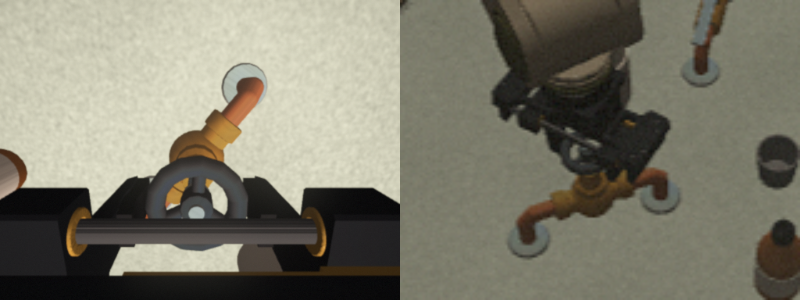

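Gripped: the wheel rim sits between the fingers, hub at (197,212) in the left half (full-size (252,271)). Check of the centre along the pads:

Run:
```python
from h import *
for z in(.15,.156,.162):print(z,atz("wrist",252,271.4,z).round(4), proj("wrist",[.533,-.1575,z]))
```

```text
0.15 [ 0.5321 -0.1518  0.15  ] [250.41617061 260.42220835]
0.156 [ 0.5322 -0.1553  0.156 ] [250.39298932 266.91989006]
0.162 [ 0.5323 -0.1588  0.162 ] [250.36777503 273.98741905]
```

Emit:
{"fn": "send_rows", "kwargs": {"increments": [[[0,0,0],[0,0,0],0.4],[[0,0,0],[0,0,0],0.4],[[0,0,-0.01],[0,0,-0.03],0.4],[[0,0,-0.02],[0,0,-0.06],0.4],[[0,0,-0.035],[0,0,-0.1],0.4],[[0,0,-0.05],[0,0,-0.14],0.4],[[0,0,-0.063],[0,0,-0.18],0.4],[[0,0,-0.07],[0,0,-0.2],0.4]], "newtons": 25}}

```text
clock: 6.05
tcp_pos: [0.5335, -0.1576, 0.1449]
eef_rot: [-2.457, 1.956, -0.002]
force: [1.6, 0.3, 5.2]
width: 0.0602
grasp_force: 25.0
```

```bash
python3 d.py .533 -.1575 .144
```

```text
t 6.05 tcp [ 0.5335 -0.1576  0.1449] j [-0.5    0.488  1.445  0.     1.207  2.415] F [1.62 0.29 5.25] M [ 0.222 -0.189 -0.152] w 0.0602 g 25.0
delta cm [-0.02  0.05  0.09] [[0.224, -0.975, 0.001], [-0.975, -0.224, -0.0], [0.001, -0.001, -1.0]]
```

Emit:
{"fn": "send_rows", "kwargs": {"increments": [[[0,0,-0.055],[0,0,-0.1],0.4],[[0,0,-0.09],[0,0,-0.2],0.4],[[0,0,-0.125],[0,0,-0.3],0.4],[[0,0,-0.16],[0,0,-0.4],0.4],[[0,0,-0.195],[0,0,-0.5],0.4],[[0,0,-0.23],[0,0,-0.6],0.4],[[0,0,-0.265],[0,0,-0.7],0.4],[[0,0,-0.3],[0,0,-0.8],0.4]]}}

```text
clock: 6.72
tcp_pos: [0.5345, -0.1568, 0.1477]
eef_rot: [-3.025, 0.84, -0.005]
force: [8.5, 5.9, 1.5]
width: 0.0604
grasp_force: 25.0
```

```bash
python3 d.py .533 -.1575 .144
```

```text
t 6.7167 tcp [ 0.5345 -0.1568  0.1477] j [-0.499  0.485  1.44   0.003  1.213  1.612] F [8.5  5.93 1.49] M [ 0.994 -1.136 -0.183] w 0.0604 g 25.0
delta cm [-0.09  0.14  0.37] [[0.857, -0.516, 0.004], [-0.516, -0.857, 0.001], [0.003, -0.003, -1.0]]
```

Emit:
{"fn": "send_rows", "kwargs": {"increments": [[[0,0,0],[0,0,0],-0.8],[[0,0,0],[0,0,0],-0.8],[[-0.1,-0.2,0],[0,0,0],-0.8],[[-0.1,-0.2,0],[0,0,0],0.4],[[-0.1,-0.2,0],[0,0,0],0.4],[[-0.1,-0.2,0],[0,0,0],0.4],[[-0.1,-0.2,0],[0,0,0],0.4],[[-0.1,-0.2,0],[0,0,0],0.4]], "newtons": 25}}

```text
clock: 7.38
tcp_pos: [0.533, -0.1555, 0.1474]
eef_rot: [3.025, -0.848, -0.001]
force: [-1.8, -1.1, 0.0]
width: 0.0596
grasp_force: 25.0
```

```bash
python3 d.py .533 -.1552 .148
```

```text
t 7.3833 tcp [ 0.533  -0.1555  0.1474] j [-4.970e-01  4.840e-01  1.443e+00 -1.000e-03  1.214e+00  1.621e+00] F [-1.79 -1.06  0.  ] M [-0.221  0.346  0.019] w 0.0596 g 25.0
delta cm [-0.02 -0.03 -0.06] [[0.854, -0.52, -0.001], [-0.52, -0.854, -0.0], [-0.0, 0.001, -1.0]]
```

Emit:
{"fn": "send_rows", "kwargs": {"increments": [[[0,0,-0.025],[0,0,-0.08],0.4],[[0,0,-0.055],[0,0,-0.16],0.4],[[0,0,-0.085],[0,0,-0.24],0.4],[[0,0,-0.11],[0,0,-0.32],0.4],[[0,0,-0.14],[0,0,-0.4],0.4],[[0,0,-0.17],[0,0,-0.48],0.4],[[0,0,-0.195],[0,0,-0.56],0.4],[[0,0,-0.225],[0,0,-0.64],0.4]]}}

```text
clock: 8.05
tcp_pos: [0.5329, -0.1556, 0.1495]
eef_rot: [3.138, 0.153, -0.001]
force: [-1.5, -2.7, -2.0]
width: 0.0598
grasp_force: 25.0
```

```bash
python3 d.py .533 -.1552 .148
```

```text
t 8.05 tcp [ 0.5329 -0.1556  0.1495] j [-4.97e-01  4.82e-01  1.44e+00 -1.00e-03  1.22e+00  9.77e-01] F [-1.49 -2.7  -1.95] M [-0.298  0.364 -0.16 ] w 0.0598 g 25.0
delta cm [ 0.01 -0.04  0.15] [[0.995, 0.097, -0.001], [0.097, -0.995, -0.0], [-0.001, 0.0, -1.0]]
```

Emit:
{"fn": "send_rows", "kwargs": {"increments": [[[0,0,-0.035],[0,0,-0.1],0.4],[[0,0,-0.07],[0,0,-0.2],0.4],[[0,0,-0.105],[0,0,-0.3],0.4],[[0,0,-0.14],[0,0,-0.4],0.4],[[0,0,-0.175],[0,0,-0.5],0.4],[[0,0,-0.21],[0,0,-0.6],0.4],[[0,0,-0.245],[0,0,-0.7],0.4],[[0,0,-0.27],[0,0,-0.77],0.4]]}}

```text
clock: 8.72
tcp_pos: [0.5329, -0.1557, 0.1522]
eef_rot: [2.85, 1.321, -0.001]
force: [-1.5, -3.0, -1.9]
width: 0.0602
grasp_force: 25.0
```

```bash
python3 d.py .533 -.1552 .148
```

```text
t 8.7167 tcp [ 0.5329 -0.1557  0.1522] j [-4.970e-01  4.790e-01  1.437e+00 -1.000e-03  1.227e+00  2.060e-01] F [-1.45 -3.03 -1.93] M [-0.431  0.364 -0.135] w 0.0602 g 25.0
delta cm [ 0.04 -0.03  0.42] [[0.646, 0.763, -0.001], [0.763, -0.646, -0.0], [-0.001, -0.0, -1.0]]
```

Emit:
{"fn": "send_rows", "kwargs": {"increments": [[[0,0,-0.01],[0,0,-0.03],0.4],[[0,0,-0.02],[0,0,-0.06],0.4],[[0,0,-0.03],[0,0,-0.09],0.4],[[0,0,-0.04],[0,0,-0.12],0.4],[[0,0,-0.04],[0,0,-0.12],0.4]]}}

```text
clock: 9.13
tcp_pos: [0.533, -0.1557, 0.1526]
eef_rot: [2.769, 1.484, -0.001]
force: [-1.6, -3.7, -0.9]
width: 0.06
grasp_force: 25.0
```

```bash
python3 d.py .533 -.1552 .148
```

```text
t 9.1333 tcp [ 0.533  -0.1557  0.1526] j [-4.970e-01  4.780e-01  1.436e+00 -1.000e-03  1.227e+00  9.000e-02] F [-1.55 -3.7  -0.89] M [-0.518  0.429 -0.133] w 0.06 g 25.0
delta cm [ 0.04 -0.02  0.46] [[0.553, 0.833, -0.001], [0.833, -0.553, -0.0], [-0.001, -0.0, -1.0]]
```

Emit:
{"fn": "send_rows", "kwargs": {"increments": [[[0,0,-0.01],[0,0,-0.03],0.4],[[0,0,-0.02],[0,0,-0.06],0.4],[[0,0,-0.03],[0,0,-0.09],0.4],[[0,0,-0.04],[0,0,-0.12],0.4],[[0,0,-0.04],[0,0,-0.12],0.4]]}}

```text
clock: 9.55
tcp_pos: [0.533, -0.1557, 0.1531]
eef_rot: [2.675, 1.647, -0.001]
force: [-2.4, -4.0, -0.9]
width: 0.06
grasp_force: 25.0
```

```bash
python3 d.py .533 -.1552 .148 | head -1
```

```text
t 9.55 tcp [ 0.533  -0.1557  0.1531] j [-4.970e-01  4.780e-01  1.436e+00 -1.000e-03  1.228e+00 -3.000e-02] F [-2.37 -4.03 -0.91] M [-0.656  0.434 -0.07 ] w 0.06 g 25.0
```

Emit:
{"fn": "send_rows", "kwargs": {"increments": [[[0,0,-0.01],[0,0,-0.03],0.4],[[0,0,-0.02],[0,0,-0.06],0.4],[[0,0,-0.03],[0,0,-0.09],0.4],[[0,0,-0.04],[0,0,-0.12],0.4],[[0,0,-0.04],[0,0,-0.12],0.4]]}}

```text
clock: 9.97
tcp_pos: [0.533, -0.1557, 0.1535]
eef_rot: [2.572, 1.804, -0.001]
force: [-3.5, -4.4, -1.3]
width: 0.0599
grasp_force: 25.0
```

```bash
python3 d.py .533 -.1552 .148 | head -1
```

```text
t 9.9667 tcp [ 0.533  -0.1557  0.1535] j [-4.970e-01  4.770e-01  1.435e+00 -1.000e-03  1.229e+00 -1.490e-01] F [-3.46 -4.36 -1.34] M [-0.731  0.453 -0.086] w 0.0599 g 25.0
```

Emit:
{"fn": "send_rows", "kwargs": {"increments": [[[0,0,-0.01],[0,0,-0.03],0.4],[[0,0,-0.02],[0,0,-0.06],0.4],[[0,0,-0.03],[0,0,-0.09],0.4],[[0,0,-0.04],[0,0,-0.12],0.4],[[0,0,-0.04],[0,0,-0.12],0.4]]}}

```text
clock: 10.38
tcp_pos: [0.533, -0.1557, 0.1539]
eef_rot: [2.46, 1.954, -0.001]
force: [-2.4, -4.9, -1.9]
width: 0.0601
grasp_force: 25.0
```

```bash
python3 d.py .533 -.1552 .148 | head -1
```

```text
t 10.3833 tcp [ 0.533  -0.1557  0.1539] j [-4.970e-01  4.770e-01  1.434e+00 -1.000e-03  1.230e+00 -2.690e-01] F [-2.4  -4.91 -1.94] M [-0.774  0.502 -0.128] w 0.0601 g 25.0
```

Emit:
{"fn": "send_rows", "kwargs": {"increments": [[[0,0,-0.01],[0,0,-0.03],0.4],[[0,0,-0.02],[0,0,-0.06],0.4],[[0,0,-0.03],[0,0,-0.09],0.4],[[0,0,-0.04],[0,0,-0.12],0.4],[[0,0,-0.04],[0,0,-0.12],0.4]]}}

```text
clock: 10.8
tcp_pos: [0.533, -0.1557, 0.1543]
eef_rot: [2.338, 2.098, -0.001]
force: [-2.9, -4.5, -1.7]
width: 0.0603
grasp_force: 25.0
```

```bash
python3 d.py .533 -.1552 .148 | head -1
```

```text
t 10.8 tcp [ 0.533  -0.1557  0.1543] j [-4.970e-01  4.770e-01  1.434e+00 -1.000e-03  1.231e+00 -3.890e-01] F [-2.95 -4.55 -1.66] M [-0.771  0.483 -0.099] w 0.0603 g 25.0
```

Emit:
{"fn": "send_rows", "kwargs": {"increments": [[[0,0,-0.01],[0,0,-0.03],0.4],[[0,0,-0.02],[0,0,-0.06],0.4],[[0,0,-0.03],[0,0,-0.09],0.4],[[0,0,-0.04],[0,0,-0.12],0.4],[[0,0,-0.04],[0,0,-0.12],0.4]]}}

```text
clock: 11.22
tcp_pos: [0.533, -0.1557, 0.1547]
eef_rot: [2.208, 2.235, -0.001]
force: [-2.9, -6.0, -2.2]
width: 0.0596
grasp_force: 25.0
```

```bash
python3 d.py .533 -.1552 .148 | head -1
```

```text
t 11.2167 tcp [ 0.533  -0.1557  0.1547] j [-4.970e-01  4.760e-01  1.433e+00 -1.000e-03  1.232e+00 -5.090e-01] F [-2.86 -5.98 -2.22] M [-0.776  0.467 -0.142] w 0.0596 g 25.0
```

Emit:
{"fn": "send_rows", "kwargs": {"increments": [[[0,0,-0.01],[0,0,-0.03],0.4],[[0,0,-0.02],[0,0,-0.06],0.4],[[0,0,-0.03],[0,0,-0.09],0.4],[[0,0,-0.04],[0,0,-0.12],0.4],[[0,0,-0.04],[0,0,-0.12],0.4]]}}

```text
clock: 11.63
tcp_pos: [0.533, -0.1557, 0.1551]
eef_rot: [2.07, 2.363, -0.001]
force: [-3.0, -4.4, -0.8]
width: 0.0599
grasp_force: 25.0
```

```bash
python3 d.py .533 -.1552 .148 | head -1
```

```text
t 11.6333 tcp [ 0.533  -0.1557  0.1551] j [-4.970e-01  4.760e-01  1.433e+00 -1.000e-03  1.233e+00 -6.290e-01] F [-3.03 -4.37 -0.77] M [-0.791  0.452 -0.116] w 0.0599 g 25.0
```

Emit:
{"fn": "send_rows", "kwargs": {"increments": [[[0,0,-0.01],[0,0,-0.03],0.4],[[0,0,-0.02],[0,0,-0.06],0.4],[[0,0,-0.03],[0,0,-0.09],0.4],[[0,0,-0.04],[0,0,-0.12],0.4],[[0,0,-0.04],[0,0,-0.12],0.4]]}}

```text
clock: 12.05
tcp_pos: [0.5331, -0.1557, 0.1556]
eef_rot: [1.925, 2.483, -0.001]
force: [-2.7, -4.5, -1.0]
width: 0.0603
grasp_force: 25.0
```

```bash
python3 d.py .533 -.1552 .148 | head -1
```

```text
t 12.05 tcp [ 0.5331 -0.1557  0.1556] j [-4.970e-01  4.750e-01  1.432e+00 -1.000e-03  1.234e+00 -7.490e-01] F [-2.72 -4.53 -1.05] M [-0.773  0.492 -0.102] w 0.0603 g 25.0
```

Emit:
{"fn": "send_rows", "kwargs": {"increments": [[[0,0,-0.01],[0,0,-0.03],0.4],[[0,0,-0.02],[0,0,-0.06],0.4],[[0,0,-0.03],[0,0,-0.09],0.4],[[0,0,-0.04],[0,0,-0.12],0.4],[[0,0,-0.04],[0,0,-0.12],0.4]]}}

```text
clock: 12.47
tcp_pos: [0.5331, -0.1557, 0.156]
eef_rot: [1.772, 2.594, -0.001]
force: [-2.1, -4.7, -1.6]
width: 0.06
grasp_force: 25.0
```

```bash
python3 d.py .533 -.1552 .148 | head -1
```

```text
t 12.4667 tcp [ 0.5331 -0.1557  0.156 ] j [-4.970e-01  4.750e-01  1.432e+00 -1.000e-03  1.235e+00 -8.690e-01] F [-2.13 -4.72 -1.6 ] M [-0.808  0.466 -0.052] w 0.06 g 25.0
```

Emit:
{"fn": "send_rows", "kwargs": {"increments": [[[0,0,-0.01],[0,0,-0.03],0.4],[[0,0,-0.02],[0,0,-0.06],0.4],[[0,0,-0.03],[0,0,-0.09],0.4],[[0,0,-0.04],[0,0,-0.12],0.4],[[0,0,-0.04],[0,0,-0.12],0.4]]}}

```text
clock: 12.88
tcp_pos: [0.5331, -0.1557, 0.1564]
eef_rot: [1.613, 2.696, -0.001]
force: [-2.9, -4.6, -1.0]
width: 0.06
grasp_force: 25.0
```

```bash
python3 d.py .533 -.1552 .148 | head -1
```

```text
t 12.8833 tcp [ 0.5331 -0.1557  0.1564] j [-4.970e-01  4.740e-01  1.431e+00 -1.000e-03  1.236e+00 -9.890e-01] F [-2.92 -4.61 -1.  ] M [-0.78   0.393 -0.112] w 0.06 g 25.0
```

Emit:
{"fn": "send_rows", "kwargs": {"increments": [[[0,0,-0.01],[0,0,-0.03],0.4],[[0,0,-0.02],[0,0,-0.06],0.4],[[0,0,-0.03],[0,0,-0.09],0.4],[[0,0,-0.04],[0,0,-0.12],0.4],[[0,0,-0.04],[0,0,-0.12],0.4]]}}

```text
clock: 13.3
tcp_pos: [0.5331, -0.1557, 0.1566]
eef_rot: [-1.45, -2.787, 0.001]
force: [-2.3, -5.7, -2.6]
width: 0.0597
grasp_force: 25.0
```

```bash
python3 d.py .533 -.1552 .148 | head -1
```

```text
t 13.3 tcp [ 0.5331 -0.1557  0.1566] j [-4.970e-01  4.740e-01  1.431e+00 -1.000e-03  1.237e+00 -1.108e+00] F [-2.26 -5.71 -2.56] M [-0.852  0.349 -0.364] w 0.0597 g 25.0
```

The stop is felt: torque has climbed to 0.36. I press slightly more to be clearly snug.

Emit:
{"fn": "send_rows", "kwargs": {"increments": [[[0,0,0.02],[0,0,-0.02],0.4],[[0,0,0.02],[0,0,-0.04],0.4],[[0,0,0.02],[0,0,-0.04],0.4]]}}

```text
clock: 13.55
tcp_pos: [0.5331, -0.1558, 0.1566]
eef_rot: [1.395, 2.815, -0.001]
force: [-2.7, -5.6, -1.6]
width: 0.0603
grasp_force: 25.0
```

```bash
python3 d.py .533 -.1552 .148 | head -1
```

```text
t 13.55 tcp [ 0.5331 -0.1558  0.1566] j [-4.970e-01  4.740e-01  1.431e+00 -1.000e-03  1.237e+00 -1.148e+00] F [-2.75 -5.62 -1.59] M [-0.728  0.452 -0.464] w 0.0603 g 25.0
```

Emit:
{"fn": "send_rows", "kwargs": {"increments": [[[0,0,0],[0,0,0.06],0.4],[[0,0,0],[0,0,0.12],0.4],[[0,0,0.02],[0,0,0.2],0.4],[[0,0,0.05],[0,0,0.28],0.4],[[0,0,0.08],[0,0,0.36],0.4],[[0,0,0.105],[0,0,0.44],0.4],[[0,0,0.135],[0,0,0.52],0.4],[[0,0,0.165],[0,0,0.6],0.4]]}}

```text
clock: 14.22
tcp_pos: [0.533, -0.1557, 0.155]
eef_rot: [2.168, 2.273, -0.001]
force: [-2.8, -5.1, -0.1]
width: 0.0601
grasp_force: 25.0
```

```bash
python3 d.py .533 -.1552 .148 | head -1
```

```text
t 14.2167 tcp [ 0.533  -0.1557  0.155 ] j [-4.970e-01  4.760e-01  1.433e+00 -1.000e-03  1.233e+00 -5.440e-01] F [-2.81 -5.08 -0.06] M [-0.746  0.519  0.098] w 0.0601 g 25.0
```

Emit:
{"fn": "send_rows", "kwargs": {"increments": [[[0,0,0.03],[0,0,0.08],0.4],[[0,0,0.055],[0,0,0.16],0.4],[[0,0,0.085],[0,0,0.24],0.4],[[0,0,0.11],[0,0,0.32],0.4],[[0,0,0.14],[0,0,0.4],0.4],[[0,0,0.17],[0,0,0.48],0.4],[[0,0,0.195],[0,0,0.56],0.4],[[0,0,0.22],[0,0,0.62],0.4]]}}

```text
clock: 14.88
tcp_pos: [0.533, -0.1557, 0.1529]
eef_rot: [2.758, 1.503, -0.001]
force: [-3.4, -4.7, -0.1]
width: 0.0604
grasp_force: 25.0
```

Emit:
{"fn": "send_rows", "kwargs": {"increments": [[[0,0,0.03],[0,0,0.08],0.4],[[0,0,0.055],[0,0,0.16],0.4],[[0,0,0.085],[0,0,0.24],0.4],[[0,0,0.11],[0,0,0.32],0.4],[[0,0,0.14],[0,0,0.4],0.4],[[0,0,0.17],[0,0,0.48],0.4],[[0,0,0.175],[0,0,0.5],0.4],[[0,0,0.175],[0,0,0.5],0.4]]}}

```text
clock: 15.55
tcp_pos: [0.533, -0.1556, 0.1511]
eef_rot: [3.043, 0.778, -0.001]
force: [-3.3, -4.5, -0.2]
width: 0.0603
grasp_force: 25.0
```

```bash
python3 d.py .533 -.1552 .148 | head -1
```

```text
t 15.55 tcp [ 0.533  -0.1556  0.1511] j [-4.970e-01  4.800e-01  1.438e+00 -1.000e-03  1.223e+00  5.740e-01] F [-3.29 -4.53 -0.16] M [-0.632  0.595  0.122] w 0.0603 g 25.0
```

Emit:
{"fn": "send_rows", "kwargs": {"increments": [[[0,0,0],[0,0,0],-1],[[0,0,0],[0,0,0],-1],[[0,0,0],[0,0,0],-1],[[0,0,0],[0,0,0],-1],[[0,0,-1],[0,0,0],-1],[[0,0,-3],[0,0,0],-1],[[0,0,-6],[0,0,0],-1],[[0,0,-10],[0,0,0],-1]]}}

```text
clock: 16.22
tcp_pos: [0.5324, -0.1548, 0.2511]
eef_rot: [-3.04, -0.782, 0.005]
force: [0.6, -0.7, -0.9]
width: 0.0883
grasp_force: 0.0
```

Emit:
{"fn": "send_rows", "kwargs": {"increments": [[[0,0,-2],[0,0,0],-1],[[0,0,-4],[0,0,0],-1],[[0,0,-4],[0,0,0],-1],[[0,0,-4],[0,0,0],-1]]}}

```text
clock: 16.55
tcp_pos: [0.5333, -0.1552, 0.2919]
eef_rot: [3.041, 0.783, 0.003]
force: [0.8, 0.0, 0.1]
width: 0.0884
grasp_force: 0.0
```

```bash
python3 d.py .533 -.1552 .148;python3 - <<'E'
from h import *
im=[robot.snapshot(n) for n in("wrist","scene")]
print(np.round(robot.calibration("wrist")["eye"],3))
cv2.imwrite("pics/e1.png",np.hstack([cv2.resize(im[0],(400,300)),cv2.resize(im[1],(400,300))]))
E
```

```text
t 16.55 tcp [ 0.5333 -0.1552  0.2919] j [-0.496  0.364  1.202  0.     1.574  0.571] F [0.78 0.04 0.09] M [-0.019  0.158  0.005] w 0.0884 g 0.0
delta cm [-0.04 -0.04 14.39] [[0.876, 0.483, 0.002], [0.483, -0.876, -0.001], [0.001, 0.002, -1.0]]
[ 0.593 -0.122  0.425]
```

View pics/e1.png

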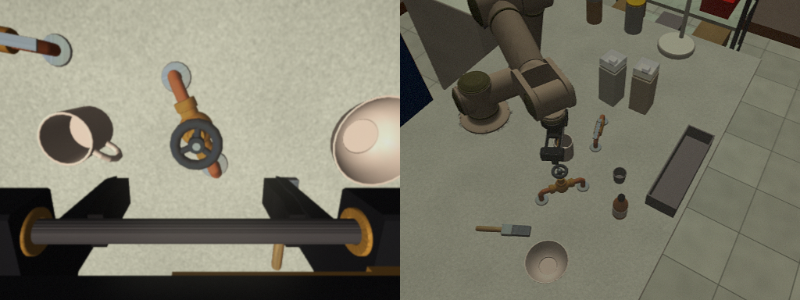

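Wheel is free, everything else in place. Quick check of the wheel's net turn from its spokes (expected about 2.05 rad ≡ −3° modulo 120°).

Run:
```python
from h import *
def ang(im,Kp,ctr):
    a=np.radians(np.arange(0,360,2));v=[]
    s=0
    for r in(.013,.015,.017,.019):
        P=np.array([Kp(ctr+r*np.array([np.cos(t),np.sin(t),0])) for t in a]).astype(np.float32)
        c=cv2.remap(im,P[None,:,0],P[None,:,1],cv2.INTER_LINEAR)[0].astype(float)
        s=s+(c.max(1)<75)
    s=s/4;z=(s*np.exp(3j*a)).sum()
    return np.degrees(np.angle(z))/3,abs(z)
c=robot.calibration("wrist");im2=robot.snapshot("wrist")
def mk(c):
    M=R.from_rotvec(c["rotation"]).as_matrix().T
    def f(p):
        q=c["intrinsics"]@(M@(p-c["eye"]));return q[:2]/q[2]
    return f
c1=dict(intrinsics=np.array(c["intrinsics"]),eye=np.array([.53598,-.22618,.42502]),rotation=np.array([.03446369,-3.1091284,-.42293803]))
for im,cc,z in((cv2.imread("pics/w1.png"),c1,.150),(im2,c,.157)):
    f=mk(cc);i=im.astype(int);g=i.max(2);m=(((g<95)&(g-i.min(2)<25))*255).astype(np.uint8)
    u=f(np.array([.533,-.157,z]));mm=np.zeros_like(m);y,x=int(u[1]),int(u[0]);mm[y-42:y+42,x-45:x+45]=m[y-42:y+42,x-45:x+45]
    mm=cv2.morphologyEx(mm,cv2.MORPH_OPEN,np.ones((3,3),np.uint8))
    k=max(cv2.findContours(mm,0,1)[0],key=cv2.contourArea);E=cv2.fitEllipse(cv2.convexHull(k))
    M=R.from_rotvec(cc["rotation"]).as_matrix();d=M@np.linalg.solve(cc["intrinsics"],[*E[0],1]);p=cc["eye"]+d*(z-cc["eye"][2])/d[2]
    print(E,p.round(4),ang(im,f,p))
```

```text
((252.5586700439453, 183.0595703125), (63.55034255981445, 65.67615509033203), 90.50221252441406) [ 0.5327 -0.1576  0.15  ] (np.float64(25.741931589262915), np.float64(28.719078518250758))
((252.1550750732422, 183.80593872070312), (65.29004669189453, 67.23582458496094), 86.71338653564453) [ 0.5335 -0.1564  0.157 ] (np.float64(22.42506768206526), np.float64(29.40548427012241))
```

The net turn measures −3.3°, as expected, so nothing slipped.

```bash
python3 -c "
from bench import robot
print(robot.job_done())"
```

```text
the job is handed in; nothing more can be done
None
```

I opened the valve about 3.6 rad to its stop (about 0.46 N m, snug but not forced), turned it back a quarter turn, let go and handed the job in; nothing else on the counter was touched.

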